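# Hold a saw-handle carrier home in the drilling jig

## Task

Slide the loaded carrier tray along the bench, batten end first, into the channel of the drilling jig and push it in against the sprung ejector pin until its end bears on the steel stop block, firmly but without ramming or forcing it. Keep the saw-handle blank lying in its nest and leave the tools around alone. Finish while still holding the tray pressed against the stop, ready for the drilling: do not let go, or the ejector pushes it out again.

Things in the scene. Friction and masses are not known exactly. Their poses are not given: they have to be found in the camera images.
- tray: Flat plywood carrier tray, loose on the bench: base 240 x 150 x 9 mm, with a nest of 12 mm high battens (top at z 21 mm) round the blank on its leading part and a dark wooden push handle near its rear end. Total load with the blank about 0.5 kg. Origin at the centre of its underside; +x points to the leading (batten) end, whose flat end face is at x = +120 mm; z up.
- tray_handle (a point): Middle of the tray's upright push handle, 46 mm above the tray's underside and 87.5 mm behind the tray's origin (x = -87.5 mm). The handle is a block with a rounded top, 55 mm long (tray x), 24 mm thick (tray y, the way to pinch it), from z 9 to 69 mm; a 36 mm wide foot reaches to z 15 mm. Axes as the tray.
- tray_front (a point): Middle of the tray's leading end face, 12 mm above its underside (x = +120 mm in the tray). Axes as the tray.
- blank: Saw-handle blank of dark wood, a flat closed loop about 130 x 100 x 22 mm, 0.14 kg, lying loose in the tray's nest with 2 to 3 mm play. Origin at the centre of its underside, which lies 9 mm above the tray's underside and 38 mm ahead of the tray's origin; z up.
- jig: Drilling jig fixed to the bench: two wooden rails, 38 mm high, 200 mm long, form a straight channel 153 mm wide, the bench its floor; lips 13 mm above the bench reach 11 mm in over each tray edge. Origin on the bench on the channel's centre line; +x points into the channel, z up. With the tray home, its origin is at jig x = -20 mm, its handle at x = -107.5 mm, 100 mm before the bush plate.
- jig_mouth (a point): Middle of the channel's open end at bench level (jig x = -115 mm). Flared lead-ins open the mouth to about 175 mm; straight rails begin at jig x = -75 mm, the lips at x = -60 mm. Axes as the jig.
- stop: Steel stop block closing the inner end of the channel, 25 mm thick, 153 mm wide, 38 mm high: the hard stop for the tray's end. Origin on the bench below the middle of its working face (jig x = +100 mm). Axes as the jig.
- stop_face (a point): Middle of the stop block's working face, 12 mm above the bench (jig x = +100 mm); the tray's leading end face lies here when the tray is home. Axes as the jig.
- ejector_tip (a point): Flat tip of the ejector pin, 12 mm diameter, 12 mm above the bench; at rest it stands 14 mm out of the stop face towards the mouth.
- ejector (a joint): Travel of the ejector pin in m: 0 at rest, 0.014 pressed level with the stop face. Its spring pushes back with about 5 N at the start and 10 N when level, so that a tray let go is pushed back out; the tray's friction on the bench adds about 2 to 5 N.
- mallet: Wooden mallet lying on the bench; leave alone.
- nut_tin: Open steel tin with brass saw nuts; leave alone.
- backsaw: Backsaw lying on the bench; leave alone.
- bush_plate (a point): Middle of the top of the jig's aluminium bush plate, 48 mm above the bench, which bridges both rails (jig x from 20 to 85 mm, underside 38 mm above the bench); its three drill bushes stand to 53 mm. Axes as the jig.
Things that resemble listed ones, but are neither listed nor needed, are in the scene too. What is meant by the blank is not pink, and is the larger of those in its own colour.

How it is judged:
On the way:
1. the tray's leading end is in the channel between the rails, flat and in line with it, the ejector not yet pressed (x of tray_front in the frame of jig above -0.055 m and y of tray_front in the frame of jig between -0.008 and 0.008 m and z of tray in the frame of jig below 0.008 m and angle between the x axis of tray and the x axis of jig, either way round below 0.08 rad and value of joint ejector below 0.004 m).
At the end, for the whole second after the job is handed in: Through the last second: fingers hold the tray (over 3 N), flat and still, its end within 2 mm of the stop face and bearing on it with 1 to 40 N; ejector in over 12 mm; tray within 5 mm of and 0.04 rad in line with the channel; blank flat in its nest (x of tray_front in the frame of stop_face above -0.002 m and y of tray_front in the frame of stop_face between -0.005 and 0.005 m and z of tray in the frame of jig below 0.005 m and angle between the x axis of tray and the x axis of jig, either way round below 0.04 rad and angle between tray's own z axis and vertical below 0.04 rad and value of joint ejector above 0.012 m and contact force between tray and stop between 1 and 40 N and contact force between tray and the fingers above 3 N and z of blank in the frame of tray below 0.013 m and horizontal distance between blank and tray below 0.048 m and angle between blank's own z axis and vertical below 0.1 rad and linear speed of tray below 0.01 m/s); the arm keeps its last pose, push and grip.
It fails at once if the stop block is rammed (over 60 N) (contact force between tray and stop above 60 N).
It fails at once if the blank leaves its nest (z of blank in the frame of tray above 0.02 m or horizontal distance between blank and tray above 0.055 m).
It fails at once if a tool around is moved by more than 20 mm (distance of any of mallet, nut_tin, backsaw from where it was at the start of the episode above 0.02 m).
It also fails if it takes over 48 s, if anything falls off the work surface, if the arm or the gripper's body presses on something with over 40 N, if the wrist force passes 120 N, or if a joint passes its speed limit or range.

## Robot

A 6-joint arm with a two-finger parallel gripper is mounted at the origin on the work surface. World frame = base frame: x ahead of the robot, y to its left, z up, the work surface at z = 0. Lengths are in m, angles in rad, forces in N, time in s.
With the tool pointing down it reaches from about 0.4 to 0.825 m from the base axis. Payload 7 kg.
Tool frame: the origin (TCP) lies between the finger pads; the fingertips stand 11 mm ahead of it and the grasp point (between the pads) lies 8 mm behind it; x points along the fingers, z is the direction in which the jaws open and shut, and the axes are right-handed (so a half turn about x gives the same grasp; the last joint's range is limited). The gripper opens to 88 mm and grips with 3 to 60 N. Pads are 19 mm wide; open, the fingers measure 130 mm over their backs; the gripper's body (78 mm by 193 mm) begins 47 mm behind the grasp point.
Start: joints at [-0.966, 0.359, 0.012, 0, -1.224, -0.288], TCP at [0.21, -0.641, 0.213] pointing down, gripper open.
Joint ranges: [-3.07, 3.07], [-1.43, 2.12], [-1.02, 1.25], [-3.03, 1.67], [-3.05, -0], [-3.03, 3.03]. Speed limits (rad/s): [2.39, 2.39, 3.01, 3.14, 3.14, 3.14].

## Interface

Orientations are given as [roll, pitch, yaw] about the fixed x, y, z axes, in that order (R = Rz(yaw) Ry(pitch) Rx(roll)).
In Python, from station import arm gives the robot as it stands.
- The arm moves only by the tool jog_arm, never from a script. Its argument "motion" is a list of rows, each an object of numbers: "dx", "dy", "dz": the shift along the tool's x, y, z in m; "twist": the turn about the tool's x in degrees. In form: [{"dx": .., "dy": .., "dz": .., "twist": ..}, ...]. A call has 1 to 20 rows; each row is the pose to reach, as a shift and turn from the pose commanded when the call began, along the tool's axes at that moment; what a row does not reach only later rows make up. A row lasts 1/12 s, in which the tool goes at most 41.7 mm and 7.16 degrees, less where a joint would pass 70% of its speed; a pose out of reach is approached as far as the arm can. A call with a gripper value outside its range is refused whole. "gripper" is the finger opening in m, from 0 to 0.0876, set as the call begins (left out, the last holds). The fingers move at their own pace and stop on an object; "newtons" is the grip in N (left out, the last holds). Time passes only in rows, so rows that repeat a pose let the fingers close. It gives the time, the measured TCP pose, the force and the opening at its end, in the units of the state.
- arm.get_state(): the state, without advancing time (a new reading comes with each control period).
- arm.grab_frame(name): name is "side" or "top" or "wrist"; returns the picture (384x512x3 uint8, red, green, blue); there is no depth.
- arm.camera_model(name): a dict with "camera_matrix" (3x3 intrinsics, pixels), "eye" and "attitude" of the camera in the world. Camera axes: x right, y down, z forward; pixel columns grow to the right and rows downward; lengths in m; the calibration is good to about 2 mm. A picture is of the moment at which its call begins: read the wrist's pose just before it. camera_model takes no time and is no camera call; for the wrist camera it gives the pose at the moment of the call.
- arm.job_done(): hands the job in, once; it reports no verdict.
The state is a dict: "t": time; "q": joint angles; "qd": joint speeds; "joint_efforts": joint torques, N m; "eef_pos": TCP position; "ee_rot": TCP orientation; "force": force on the tool from outside, world axes, zero at the start; "moment": the same for the moment, N m; "width": finger opening in m.
Only numpy, scipy, OpenCV 4.12 (cv2) and the standard library are available. Lean on these libraries where they do the work, as an engineer would, in place of code of your own. Each camera call takes 0.05 s, during which the arm holds its last target.

## Working session

There is one attempt and no reset: what is moved stays moved. The work goes in short steps, Python scripts to look and compute and a tool call to move; the robot and the scene stay as the last step left them, time stands still between calls to the robot, and variables do not carry over. Pictures are saved under pics/ and viewed, and the job is handed in when it is done.

Besides the shell and the picture viewer there is one more tool, called after "Call:" by a JSON object that holds its "api" and its "payload", one argument or row to a line. jog_arm: Moves the arm, as the interface text tells. Its arguments: {"type":"object","properties":{"motion":{"type":"array"},"gripper":{"type":"number"},"newtons":{"type":"number"}},"required":["motion"]}

```bash
mkdir -p pics; ls; python3 - <<'E'
from station import arm
import cv2,numpy as np
s=arm.get_state(); print({k:np.round(v,4).tolist() for k,v in s.items()})
for n in ("top","side","wrist"):
    m=arm.camera_model(n); f=arm.grab_frame(n)
    cv2.imwrite(f"pics/{n}0.png",f[:,:,::-1]); print(n,{k:np.round(v,4).tolist() for k,v in m.items()})
E
```

```text
pics
{'t': 0.0, 'q': [-0.9659, 0.3594, 0.0111, -0.0004, -1.2241, -0.2881], 'qd': [0.0003, 0.0008, 0.001, -0.0007, -0.0008, -0.0002], 'joint_efforts': [0.0025, -58.2711, 29.3062, 6.9972, 0.0069, -0.0001], 'eef_pos': [0.2101, -0.6409, 0.2122], 'ee_rot': [0.0525, 1.5691, 1.9399], 'force': [-0.5881, -0.1909, -0.6103], 'moment': [-0.0035, 0.0043, -0.0183], 'width': 0.0879}
top {'camera_matrix': [[367.079, 0.0, 256.8671], [0.0, 367.079, 189.2724], [0.0, 0.0, 1.0]], 'eye': [0.377, -0.0026, 1.162], 'attitude': [-2.9837, -0.0014, -1.5711]}
side {'camera_matrix': [[392.097, 0.0, 253.8385], [0.0, 392.097, 193.7083], [0.0, 0.0, 1.0]], 'eye': [0.2273, 0.9015, 0.9282], 'attitude': [-2.3111, 0.0172, -2.8295]}
wrist {'camera_matrix': [[281.8052, 0.0, 257.0724], [0.0, 281.8052, 190.1445], [0.0, 0.0, 1.0]], 'eye': [0.1343, -0.6646, 0.3848], 'attitude': [2.8447, -0.0012, 1.8886]}
```

View pics/top0.png

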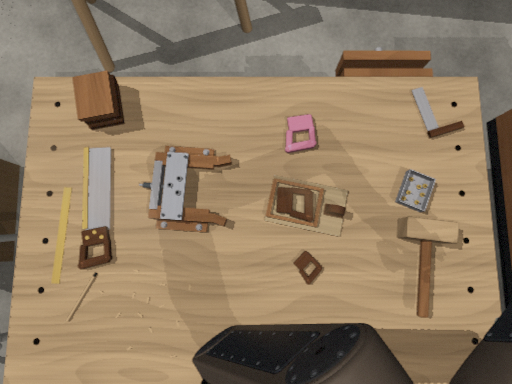

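View pics/side0.png

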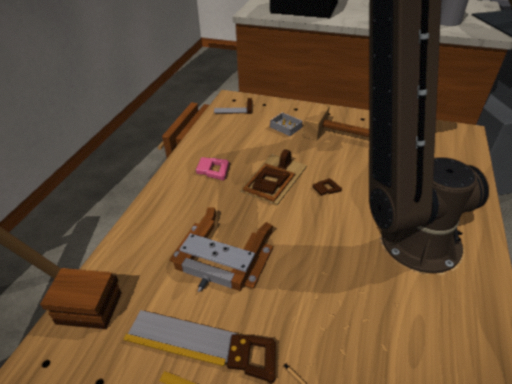

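View pics/wrist0.png

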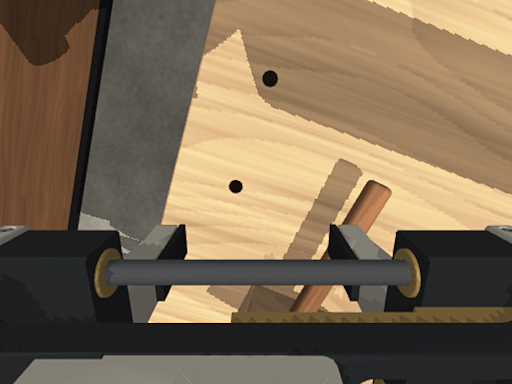

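The top view shows the tray at about (307,207), with its handle on the right at (336,211). The jig is at (185,188) with its mouth facing right. I'll zoom in to take measurements.

```bash
cat > h.py <<'E'
import numpy as np,cv2
from scipy.spatial.transform import Rotation as R
from station import arm
def ray(m,px,z):
    K=np.array(m["camera_matrix"]);A=R.from_euler('xyz',m["attitude"]).as_matrix()
    px=np.atleast_2d(np.array(px,float)); e=np.array(m["eye"])
    d=(A@np.linalg.inv(K)@np.c_[px,np.ones(len(px))].T).T
    return e+d*((z-e[2])/d[:,2])[:,None]
def proj(m,P):
    K=np.array(m["camera_matrix"]);A=R.from_euler('xyz',m["attitude"]).as_matrix()
    c=(np.atleast_2d(P)-np.array(m["eye"]))@A; u=c@K.T
    return u[:,:2]/u[:,2:]
E
python3 - <<'E'
import cv2
f=cv2.imread("pics/top0.png")
c=f[130:250,135:370]; cv2.imwrite("pics/topz.png",cv2.resize(c[:, :],None,fx=3.4,fy=3.4,interpolation=cv2.INTER_CUBIC))
c=f[165:250,255:360]; cv2.imwrite("pics/topz2.png",cv2.resize(c,None,fx=7,fy=7,interpolation=cv2.INTER_CUBIC))
c=f[135:245,135:240]; cv2.imwrite("pics/topz3.png",cv2.resize(c,None,fx=5.4,fy=5.4,interpolation=cv2.INTER_CUBIC))
E
```

```text
(no output)
```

View pics/topz2.png

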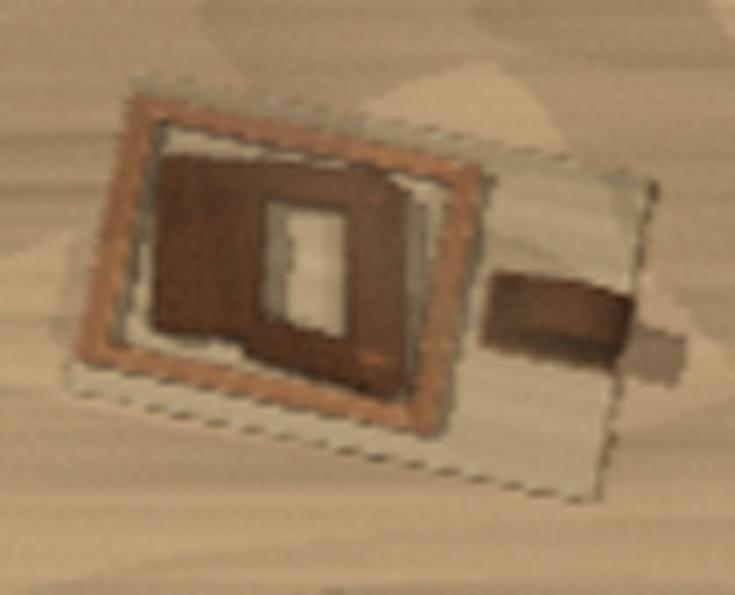

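View pics/topz3.png

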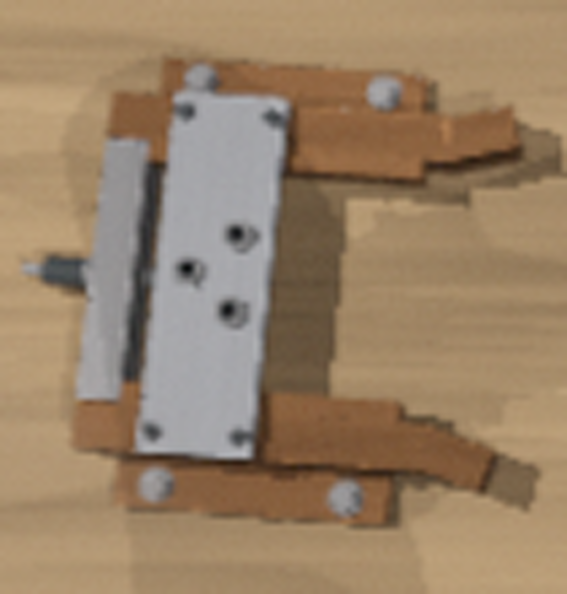

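```bash
python3 - <<'E'
from h import *
m=arm.camera_model("top")
def z2(p):return np.array(p,float)/7+[254.57,164.57]
def z3(p):return np.array(p,float)/5.4+[134.6,134.6]
t=ray(m,z2([(138,78),(655,182),(598,500),(68,392)]),.009); print(np.round(t,4))
c=t.mean(0); fm=(t[0]+t[3])/2; rm=(t[1]+t[2])/2; 
print("tray c",c,"dir",np.degrees(np.arctan2(*(fm-rm)[[1,0]])),np.linalg.norm(fm-rm),"width",np.linalg.norm(t[0]-t[3]),np.linalg.norm(t[1]-t[2]))
b=ray(m,z3([(172,95),(290,100),(257,458),(136,450)]),.048); print(np.round(b,4),b.mean(0))
f=(b[0]+b[3])/2-(b[1]+b[2])/2; print("plate dir",np.degrees(np.arctan2(f[1],f[0])),np.linalg.norm(f)); g=(b[0]+b[1])/2-(b[2]+b[3])/2; print("perp",np.degrees(np.arctan2(g[1],g[0]))+90,np.linalg.norm(g))
s=ray(m,z3([(107,140),(150,140),(122,398),(78,398)]),.038); print("stop",np.round(s,4)); g=s[1]-s[2]; print(np.degrees(np.arctan2(g[1],g[0]))+90,np.linalg.norm(g), (s[1]+s[2])/2)
E
```

```text
[[ 0.6046 -0.06    0.009 ]
 [ 0.5564 -0.2945  0.009 ]
 [ 0.4131 -0.2635  0.009 ]
 [ 0.4612 -0.0275  0.009 ]]
tray c [ 0.50880528 -0.16138267  0.009     ] dir 78.4387229697703 0.24009563498560396 width 0.1470188427200355 0.14668980010124297
[[0.6717 0.278  0.048 ]
 [0.6687 0.2097 0.048 ]
 [0.4619 0.2223 0.048 ]
 [0.4664 0.2904 0.048 ]] [0.56715375 0.25010355 0.048     ]
plate dir 86.86340931794575 0.0683056829559363
perp 86.55019791067262 0.20642978282742727
stop [[0.6474 0.3173 0.038 ]
 [0.6474 0.2923 0.038 ]
 [0.4968 0.3022 0.038 ]
 [0.4968 0.3272 0.038 ]]
86.24558879995251 0.15092649516191378 [0.57209113 0.29724899 0.038     ]
```

```bash
cat >> h.py <<'E'
def delta(target,yawdir_deg=None,s=None):
    "shift in tool axes to target TCP; twist so the jaw axis (tool z) is perpendicular to heading yawdir"
    s=s or arm.get_state(); T=R.from_euler('xyz',s["ee_rot"]).as_matrix()
    d=T.T@(np.array(target)-s["eef_pos"]); print("axes x",T[:,0].round(3),"y",T[:,1].round(3),"z",T[:,2].round(3)); print("shift",d.round(4))
    if yawdir_deg is not None:
        zz=np.degrees(np.arctan2(T[1,2],T[0,2])); t=(yawdir_deg-90)-zz; t=-((t+90)%180-90)
        print("jaw yaw",zz,"twist",t,"or",t-180*np.sign(t))
E
python3 - <<'E'
from h import *
delta([0.4913,-0.2471,0.15],78.4)
E
```

```text
axes x [-0.001  0.001 -1.   ] y [-0.95  -0.311  0.   ] z [-0.311  0.95   0.001]
shift [ 0.0628 -0.3899  0.2867]
jaw yaw 108.14729309807005 twist -60.25270690192997 or 119.74729309807003
```

Call:
{"api": "jog_arm", "payload": {
  "motion": [
    {"dx": 0, "dy": -0.02, "dz": 0.015, "twist": -3},
    {"dx": 0, "dy": -0.045, "dz": 0.033, "twist": -7},
    {"dx": 0, "dy": -0.07, "dz": 0.052, "twist": -11},
    {"dx": 0, "dy": -0.1, "dz": 0.074, "twist": -15.5},
    {"dx": 0, "dy": -0.13, "dz": 0.096, "twist": -20},
    {"dx": 0, "dy": -0.16, "dz": 0.118, "twist": -25},
    {"dx": 0, "dy": -0.19, "dz": 0.14, "twist": -30},
    {"dx": 0, "dy": -0.22, "dz": 0.162, "twist": -35},
    {"dx": 0, "dy": -0.25, "dz": 0.184, "twist": -40},
    {"dx": 0.01, "dy": -0.28, "dz": 0.206, "twist": -45},
    {"dx": 0.02, "dy": -0.31, "dz": 0.228, "twist": -50},
    {"dx": 0.03, "dy": -0.335, "dz": 0.246, "twist": -54},
    {"dx": 0.04, "dy": -0.36, "dz": 0.265, "twist": -57},
    {"dx": 0.05, "dy": -0.375, "dz": 0.276, "twist": -59},
    {"dx": 0.053, "dy": -0.385, "dz": 0.283, "twist": -60},
    {"dx": 0.053, "dy": -0.39, "dz": 0.287, "twist": -60.3},
    {"dx": 0.053, "dy": -0.39, "dz": 0.287, "twist": -60.3},
    {"dx": 0.053, "dy": -0.39, "dz": 0.287, "twist": -60.3}
  ],
  "gripper": 0.0876
}}

```text
t: 1.65
eef_pos: [0.4914, -0.2477, 0.1607]
ee_rot: [2.708, 1.57, -0.636]
force: [-1.0, -0.1, -0.0]
width: 0.0878
```

```bash
python3 - <<'E'
from h import *
s=arm.get_state(); print(s["t"],s["q"],s["eef_pos"],s["force"])
m=arm.camera_model("wrist"); cv2.imwrite("pics/w1.png",arm.grab_frame("wrist")[:,:,::-1]); import json
json.dump({k:np.array(v).tolist() for k,v in m.items()},open("w1.json","w")); print(m["eye"],m["attitude"])
E
```

```text
1.65 [-1.10683224e-01  1.95794942e-01 -3.40366780e-01  2.55634755e-04
 -1.03425535e+00 -9.17966897e-02] [ 0.49140705 -0.24768112  0.16068115] [-0.97430943 -0.09536581 -0.00494626]
[ 0.47490345 -0.32396127  0.33317142] [2.84515341e+00 8.04796324e-04 2.94038487e+00]
```

View pics/w1.png

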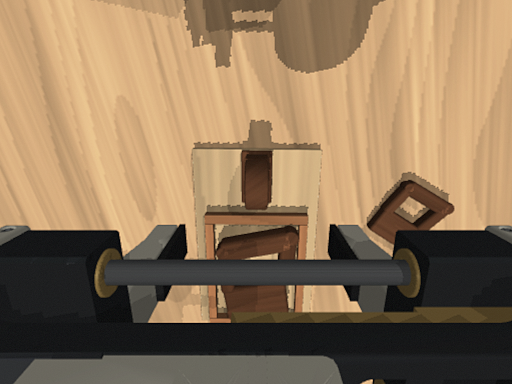

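The wrist view shows the handle at (257,180), midway between the open fingers. The tray's rear edge runs from (193,148) to (321,150).

```bash
python3 - <<'E'
from h import *
import json
m=json.load(open("w1.json")); f=cv2.imread("pics/w1.png")
cv2.imwrite("pics/w1z.png",cv2.resize(f[110:230,170:350],None,fx=4.4,fy=4.4,interpolation=cv2.INTER_CUBIC))
E
```

```text
(no output)
```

View pics/w1z.png

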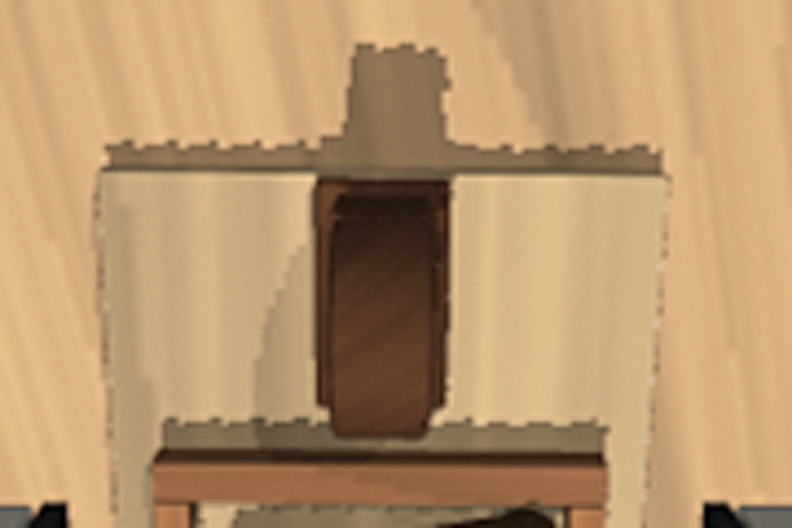

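```bash
python3 - <<'E'
from h import *
import json
m=json.load(open("w1.json"))
q=lambda p:np.array(p,float)/4.4+[169.6,109.6]
P=ray(m,q([(100,171),(666,177),(113,520),(648,520)]),.009);print(P.round(4))
e=P[0]-P[1];print("w",np.linalg.norm(e))
a=lambda v:np.degrees(np.arctan2(v[1],v[0]))
print("from rear edge",a(e)-90,a(e)+90,"sides",a(P[2]-P[0]),a(P[3]-P[1]))
mid=(P[0]+P[1])/2
for h in (78,78.5,79):
    d=np.array([np.cos(np.radians(h)),np.sin(np.radians(h))]);print(h,"handle",mid[:2]+.0325*d,"centre",mid[:2]+.12*d)
ft=ray(m,q([(316,180),(449,181)]),.015);print(ft,np.linalg.norm(ft[0]-ft[1]))
E
```

```text
[[ 0.5579 -0.291   0.009 ]
 [ 0.4131 -0.2599  0.009 ]
 [ 0.5807 -0.1941  0.009 ]
 [ 0.4313 -0.1637  0.009 ]]
w 0.1481489806091302
from rear edge -102.12933073473236 77.87066926526764 sides 76.75983003044306 79.26480580318868
78 handle [ 0.49228189 -0.24366954] centre [ 0.51047417 -0.15808162]
78.5 handle [ 0.49200422 -0.24361178] centre [ 0.50944892 -0.15786837]
79 handle [ 0.49172606 -0.24355645] centre [ 0.50842184 -0.15766407]
[[ 0.50256435 -0.27829378  0.015     ]
 [ 0.46908669 -0.27120659  0.015     ]] 0.03421960809377005
```

```bash
python3 - <<'E'
from h import *
delta([0.492,-0.2445,0.034],78.1)
E
```

```text
axes x [ 0.001 -0.    -1.   ] y [-0.202 -0.979  0.   ] z [-0.979  0.202 -0.001]
shift [ 1.267e-01 -3.600e-03  1.000e-04]
jaw yaw 168.3750461714107 twist 0.27504617141070753 or -179.7249538285893
```

Call:
{"api": "jog_arm", "payload": {
  "motion": [
    {"dx": 0.01, "dy": -0.002},
    {"dx": 0.025, "dy": -0.003},
    {"dx": 0.045, "dy": -0.004},
    {"dx": 0.065, "dy": -0.004},
    {"dx": 0.085, "dy": -0.004, "twist": 0.3},
    {"dx": 0.1, "dy": -0.004, "twist": 0.3},
    {"dx": 0.112, "dy": -0.004, "twist": 0.3},
    {"dx": 0.12, "dy": -0.004, "twist": 0.3},
    {"dx": 0.125, "dy": -0.004, "twist": 0.3},
    {"dx": 0.127, "dy": -0.004, "twist": 0.3},
    {"dx": 0.127, "dy": -0.004, "twist": 0.3}
  ]
}}

```text
invalid input
```

Call:
{"api": "jog_arm", "payload": {
  "motion": [
    {"dx": 0},
    {"dx": 0},
    {"dx": 0},
    {"dx": 0},
    {"dx": 0},
    {"dx": 0},
    {"dx": 0},
    {"dx": 0},
    {"dx": 0},
    {"dx": 0},
    {"dx": 0},
    {"dx": 0}
  ],
  "gripper": 0.0,
  "newtons": 40
}}

```text
invalid input
```

```bash
python3 - <<'E'
from h import *
s=arm.get_state(); print(s["t"],s["eef_pos"],s["force"],s["moment"],s["width"])
m=arm.camera_model("top"); f=arm.grab_frame("top")[:,:,::-1]
cv2.imwrite("pics/t2.png",cv2.resize(f[130:260,135:370],None,fx=3.4,fy=3.4,interpolation=cv2.INTER_CUBIC))
E
```

```text
1.7 [ 0.49126086 -0.2479583   0.16074663] [-0.08552951 -0.723143    0.21745618] [-0.02644785  0.10336755  0.01619679] 0.08763304152065757
```

View pics/t2.png

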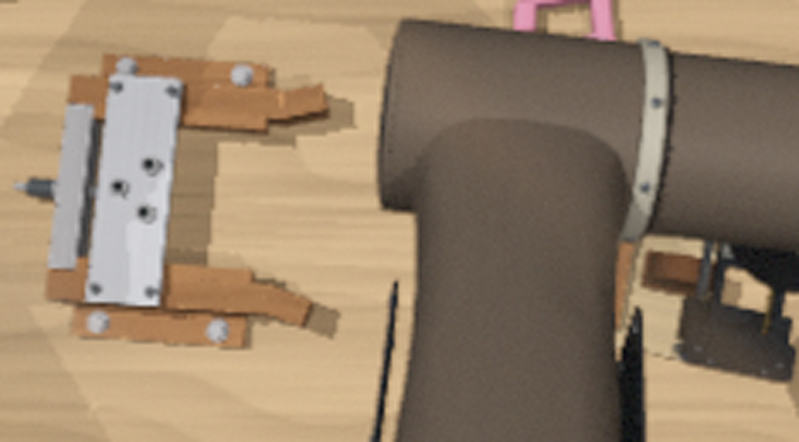

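Both calls were rejected and the arm didn't move, because every row needs all its keys. I'll resend them with the rows filled in.

Call:
{"api": "jog_arm", "payload": {
  "motion": [
    {"dx": 0.01, "dy": -0.002, "dz": 0, "twist": 0},
    {"dx": 0.025, "dy": -0.003, "dz": 0, "twist": 0},
    {"dx": 0.045, "dy": -0.004, "dz": 0, "twist": 0},
    {"dx": 0.065, "dy": -0.004, "dz": 0, "twist": 0},
    {"dx": 0.085, "dy": -0.004, "dz": 0, "twist": 0.3},
    {"dx": 0.1, "dy": -0.004, "dz": 0, "twist": 0.3},
    {"dx": 0.112, "dy": -0.004, "dz": 0, "twist": 0.3},
    {"dx": 0.12, "dy": -0.004, "dz": 0, "twist": 0.3},
    {"dx": 0.125, "dy": -0.004, "dz": 0, "twist": 0.3},
    {"dx": 0.127, "dy": -0.004, "dz": 0, "twist": 0.3},
    {"dx": 0.127, "dy": -0.004, "dz": 0, "twist": 0.3}
  ]
}}

```text
t: 2.67
eef_pos: [0.4921, -0.2435, 0.033]
ee_rot: [0.381, 1.571, -2.968]
force: [0.8, -0.4, -0.3]
width: 0.0879
```

Call:
{"api": "jog_arm", "payload": {
  "motion": [
    {"dx": 0, "dy": 0, "dz": 0, "twist": 0},
    {"dx": 0, "dy": 0, "dz": 0, "twist": 0},
    {"dx": 0, "dy": 0, "dz": 0, "twist": 0},
    {"dx": 0, "dy": 0, "dz": 0, "twist": 0},
    {"dx": 0, "dy": 0, "dz": 0, "twist": 0},
    {"dx": 0, "dy": 0, "dz": 0, "twist": 0},
    {"dx": 0, "dy": 0, "dz": 0, "twist": 0},
    {"dx": 0, "dy": 0, "dz": 0, "twist": 0},
    {"dx": 0, "dy": 0, "dz": 0, "twist": 0},
    {"dx": 0, "dy": 0, "dz": 0, "twist": 0}
  ],
  "gripper": 0.0,
  "newtons": 40
}}

```text
t: 3.5
eef_pos: [0.4922, -0.2433, 0.0331]
ee_rot: [0.4, 1.571, -2.948]
force: [-0.7, -0.8, -0.7]
width: 0.0262
```

```bash
python3 - <<'E'
from h import *
s=arm.get_state(); print(s["t"],s["eef_pos"],s["force"],s["moment"],s["width"])
delta([0.0,0,0],78.1)
for n in ("side","wrist"):
  f=arm.grab_frame(n)[:,:,::-1]
  cv2.imwrite(f"pics/{n}2.png",f)
E
```

```text
3.5 [ 0.49224959 -0.24325288  0.03314865] [-0.7161303  -0.77882434 -0.65694101] [0.025457   0.07421985 0.00330419] 0.02622870002904127
axes x [-0. -0. -1.] y [-0.205 -0.979  0.   ] z [-0.979  0.205  0.   ]
shift [ 0.0332 -0.137   0.5317]
jaw yaw 168.15514674842223 twist 0.05514674842223144 or -179.94485325157777
```

View pics/side2.png

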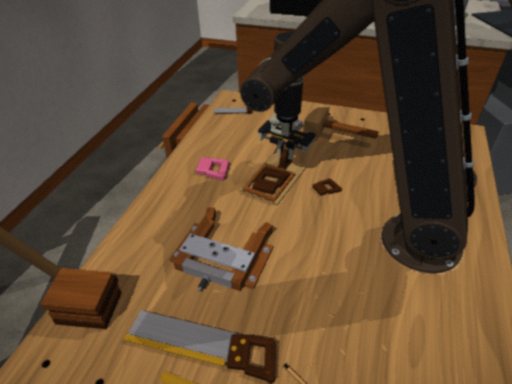

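View pics/wrist2.png

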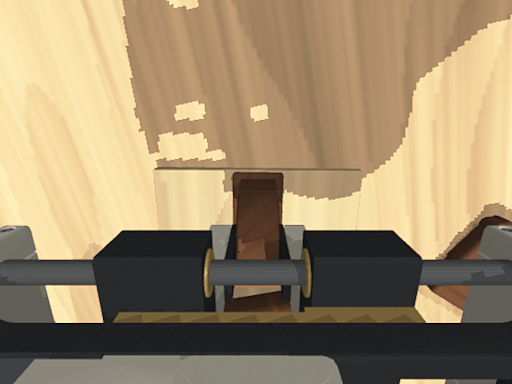

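```bash
python3 - <<'E'
from h import *
f=cv2.imread("pics/side0.png")
cv2.imwrite("pics/sidez.png",cv2.resize(f[200:300,165:285],None,fx=6,fy=6,interpolation=cv2.INTER_CUBIC))
E
```

```text
(no output)
```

View pics/sidez.png

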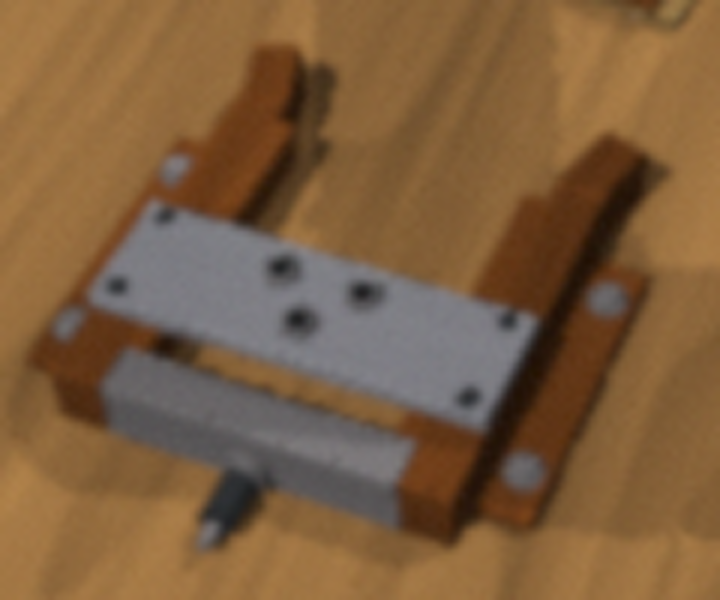

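```bash
python3 - <<'E'
from h import *
m=arm.camera_model("side")
a=lambda v:np.degrees(np.arctan2(v[1],v[0]))
q=lambda p:np.array(p,float)/6+[164.58,199.58]
z3=lambda p:np.array(p,float)/5.4+[134.6,134.6]
def rep(n,b):  # order: inner-left? [innerHiX, outerHiX, outerLoX, innerLoX]
    f=(b[0]+b[3])/2-(b[1]+b[2])/2; g=(b[0]+b[1])/2-(b[2]+b[3])/2
    print(n,b.mean(0).round(4),"x dir",a(f).round(2),"from y",(a(g)+90).round(2),np.linalg.norm(f),np.linalg.norm(g))
rep("side corners",ray(m,q([(90,300),(153,198),(538,316),(490,427)]),.048))
rep("side screws",ray(m,q([(118,286),(165,215),(508,320),(468,397)]),.048))
s=ray(m,q([(125,350),(413,441)]),.038);print("stop front edge",s.round(4),s.mean(0))
t=arm.camera_model("top")
rep("top screws",ray(t,z3([(185,112),(273,118),(240,437),(151,432)]),.048))
r=ray(t,z3([(290,172),(420,180)]),.038);print("rail hi inner",r.round(4),a(r[0]-r[1]))
r=ray(t,z3([(264,392),(402,403)]),.038);print("rail lo inner",r.round(4),a(r[0]-r[1]))
E
```

```text
side corners [0.5649 0.2518 0.048 ] x dir 88.93 from y 86.02 0.06856643733978837 0.20866367411516668
side screws [0.5669 0.2493 0.048 ] x dir 86.38 from y 86.0 0.048604700837728006 0.1847160545295777
stop front edge [[0.6451 0.295  0.038 ]
 [0.4954 0.304  0.038 ]] [0.57023054 0.29950306 0.038     ]
top screws [0.5674 0.251  0.048 ] x dir 86.39 from y 86.1 0.05063235881476376 0.18511997321972484
rail hi inner [[0.6284 0.2104 0.038 ]
 [0.6236 0.135  0.038 ]] 86.40529804343342
rail lo inner [[0.5002 0.2215 0.038 ]
 [0.4939 0.1428 0.038 ]] 85.42303213607025
```

Call:
{"api": "jog_arm", "payload": {
  "motion": [
    {"dx": 0, "dy": -0.002, "dz": -0.0005, "twist": -0.1},
    {"dx": 0, "dy": -0.005, "dz": -0.001, "twist": -0.3},
    {"dx": 0, "dy": -0.01, "dz": -0.002, "twist": -0.7},
    {"dx": 0, "dy": -0.016, "dz": -0.004, "twist": -1.1},
    {"dx": 0, "dy": -0.023, "dz": -0.0055, "twist": -1.6},
    {"dx": 0, "dy": -0.03, "dz": -0.007, "twist": -2.2},
    {"dx": 0, "dy": -0.037, "dz": -0.009, "twist": -2.7},
    {"dx": 0, "dy": -0.044, "dz": -0.0105, "twist": -3.2},
    {"dx": 0, "dy": -0.051, "dz": -0.012, "twist": -3.7},
    {"dx": 0, "dy": -0.058, "dz": -0.0137, "twist": -4.2},
    {"dx": 0, "dy": -0.065, "dz": -0.0154, "twist": -4.7},
    {"dx": 0, "dy": -0.072, "dz": -0.017, "twist": -5.2},
    {"dx": 0, "dy": -0.079, "dz": -0.0187, "twist": -5.7},
    {"dx": 0, "dy": -0.086, "dz": -0.0203, "twist": -6.2},
    {"dx": 0, "dy": -0.093, "dz": -0.022, "twist": -6.7},
    {"dx": 0, "dy": -0.1, "dz": -0.0236, "twist": -7.2},
    {"dx": 0, "dy": -0.106, "dz": -0.025, "twist": -7.6},
    {"dx": 0, "dy": -0.11, "dz": -0.026, "twist": -7.9},
    {"dx": 0, "dy": -0.112, "dz": -0.0265, "twist": -8.1},
    {"dx": 0, "dy": -0.112, "dz": -0.0265, "twist": -8.1}
  ]
}}

```text
t: 5.27
eef_pos: [0.5416, -0.1383, 0.0332]
ee_rot: [-2.315, 1.57, 0.762]
force: [0.1, 1.3, 0.9]
width: 0.024
```

```bash
python3 - <<'E'
from h import *
s=arm.get_state(); print(s["t"],s["eef_pos"],s["force"],s["moment"],s["width"])
delta([0.5411,-0.1389,0.033],86.2)
for n in ("side","top","wrist"):
  f=arm.grab_frame(n)[:,:,::-1]
  cv2.imwrite(f"pics/{n}3.png",f)
f=cv2.imread("pics/top3.png");cv2.imwrite("pics/top3z.png",cv2.resize(f[140:250,135:335],None,fx=4,fy=4,interpolation=cv2.INTER_CUBIC))
f=cv2.imread("pics/side3.png");cv2.imwrite("pics/side3z.png",cv2.resize(f[130:300,165:325],None,fx=3.5,fy=3.5,interpolation=cv2.INTER_CUBIC))
E
```

```text
5.2667 [ 0.54159378 -0.13834068  0.03318216] [0.1185137  1.33602885 0.86022213] [0.8120144  0.25692311 0.0574034 ] 0.02402937958073575
axes x [ 0.001  0.001 -1.   ] y [-0.065 -0.998 -0.001] z [-0.998  0.065 -0.001]
shift [0.0002 0.0006 0.0005]
jaw yaw 176.28345398695092 twist 0.08345398695092854 or -179.91654601304907
```

View pics/top3z.png

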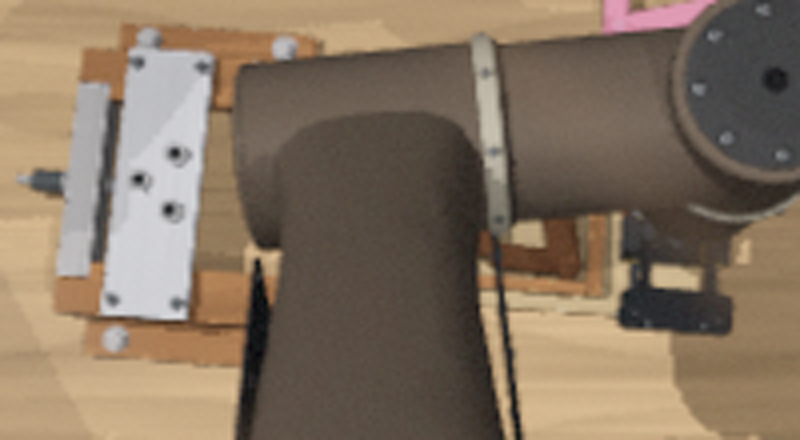

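View pics/side3z.png

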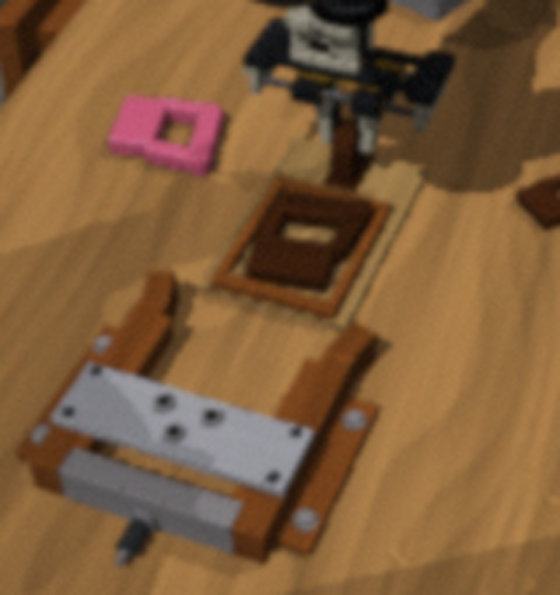

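View pics/wrist3.png

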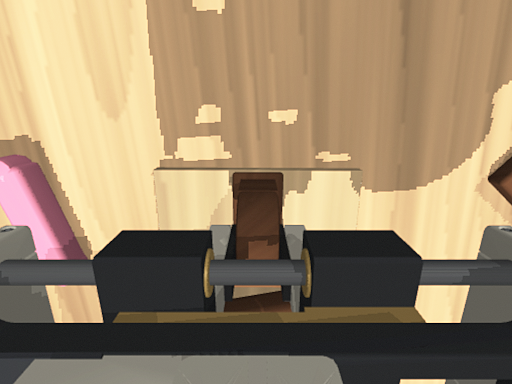

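The tray has moved with the gripper and lines up in front of the mouth, with the blank lying in its nest. I'll check the lateral alignment in the same side view, using the batten frame corners at (213,285), (333,316), (391,204) and (278,180) in the zoom.

```bash
python3 - <<'E'
from h import *
m=arm.camera_model("side")
a=lambda v:np.degrees(np.arctan2(v[1],v[0]))
q=lambda p:np.array(p,float)/3.5+[164.64,129.64]
b=ray(m,q([(213,285),(278,180),(391,204),(333,316)]),.021)
print(b.round(4)); f=(b[0]+b[3])/2; r=(b[1]+b[2])/2
print("heading",a(b[0]-b[1]),a(b[3]-b[2]),"from y",a(b[0]-b[3])+90,a(b[1]-b[2])+90)
t=ray(m,q([(347,325),(422,178),(207,289)]),.009);print("base edge",t.round(4),a(t[0]-t[1]),a(t[2]-t[0])+90,np.linalg.norm(t[2]-t[0]))
o=np.array([.5635,.1979]);d=np.array([np.cos(np.radians(86.2)),np.sin(np.radians(86.2))]);n=np.array([-d[1],d[0]])
for p in (f,r,*t):
    v=p[:2]-o;print("jig x,y",v@d,v@n)
E
```

```text
[[ 0.6101  0.0683  0.021 ]
 [ 0.6008 -0.0923  0.021 ]
 [ 0.4812 -0.09    0.021 ]
 [ 0.4907  0.0738  0.021 ]]
heading 86.68804858132644 86.65248836235688 from y 87.32947550170216 88.88045711432648
base edge [[ 0.4785  0.07    0.009 ]
 [ 0.4648 -0.1511  0.009 ]
 [ 0.6187  0.0639  0.009 ]] 86.43417608432777 87.49136725667987 0.14031751620889077
jig x,y -0.127445924948748 0.004625732290982844
jig x,y -0.28989743814133406 0.0032928466013292575
jig x,y -0.1332100977834982 0.07629915108437667
jig x,y -0.35481877083033725 0.07539339954880325
jig x,y -0.13004780369288363 -0.0639827267584751
```

Call:
{"api": "jog_arm", "payload": {
  "motion": [
    {"dx": 0, "dy": -0.002, "dz": -0.0003, "twist": 0},
    {"dx": 0, "dy": -0.005, "dz": -0.0005, "twist": 0},
    {"dx": 0, "dy": -0.01, "dz": -0.001, "twist": 0},
    {"dx": 0, "dy": -0.015, "dz": -0.001, "twist": 0},
    {"dx": 0, "dy": -0.02, "dz": -0.001, "twist": 0},
    {"dx": 0, "dy": -0.025, "dz": -0.001, "twist": 0},
    {"dx": 0, "dy": -0.03, "dz": -0.001, "twist": 0},
    {"dx": 0, "dy": -0.034, "dz": -0.001, "twist": 0},
    {"dx": 0, "dy": -0.038, "dz": -0.001, "twist": 0},
    {"dx": 0, "dy": -0.042, "dz": -0.001, "twist": 0},
    {"dx": 0, "dy": -0.046, "dz": -0.001, "twist": 0},
    {"dx": 0, "dy": -0.05, "dz": -0.001, "twist": 0},
    {"dx": 0, "dy": -0.05, "dz": -0.001, "twist": 0}
  ]
}}

```text
t: 6.5
eef_pos: [0.5455, -0.0883, 0.0332]
ee_rot: [-1.869, 1.57, 1.207]
force: [-1.0, 2.9, 1.8]
width: 0.0236
```

Call:
{"api": "jog_arm", "payload": {
  "motion": [
    {"dx": 0, "dy": -0.002, "dz": 0, "twist": 0},
    {"dx": 0, "dy": -0.005, "dz": 0, "twist": 0},
    {"dx": 0, "dy": -0.008, "dz": 0, "twist": 0},
    {"dx": 0, "dy": -0.011, "dz": 0, "twist": 0},
    {"dx": 0, "dy": -0.014, "dz": 0, "twist": 0},
    {"dx": 0, "dy": -0.017, "dz": 0, "twist": 0},
    {"dx": 0, "dy": -0.02, "dz": 0, "twist": 0},
    {"dx": 0, "dy": -0.02, "dz": 0, "twist": 0}
  ]
}}

```text
t: 7.17
eef_pos: [0.5468, -0.0686, 0.0332]
ee_rot: [-1.736, 1.57, 1.341]
force: [-1.5, -0.0, 2.0]
width: 0.0237
```

```bash
cat > look.py <<'E'
import sys
from h import *
n=sys.argv[1]
s=arm.get_state(); print(s["t"],s["eef_pos"],s["force"],s["moment"],s["width"])
delta([0.5564,0.0906,0.033],86.2,s)
f=arm.grab_frame("side")[:,:,::-1]
cv2.imwrite(f"pics/side{n}.png",cv2.resize(f[130:300,165:325],None,fx=3.5,fy=3.5,interpolation=cv2.INTER_CUBIC))
E
python3 look.py 4
```

```text
7.1667 [ 0.5467918  -0.06861084  0.03316683] [-1.50244015 -0.03759902  1.98670109] [0.07300677 0.55391757 0.03626867] 0.023749967950320496
axes x [ 0.  0. -1.] y [-0.065 -0.998 -0.   ] z [-0.998  0.065 -0.   ]
shift [ 0.0002 -0.1595  0.0008]
jaw yaw 176.26529232190504 twist 0.06529232190501943 or -179.93470767809498
```

View pics/side4.png

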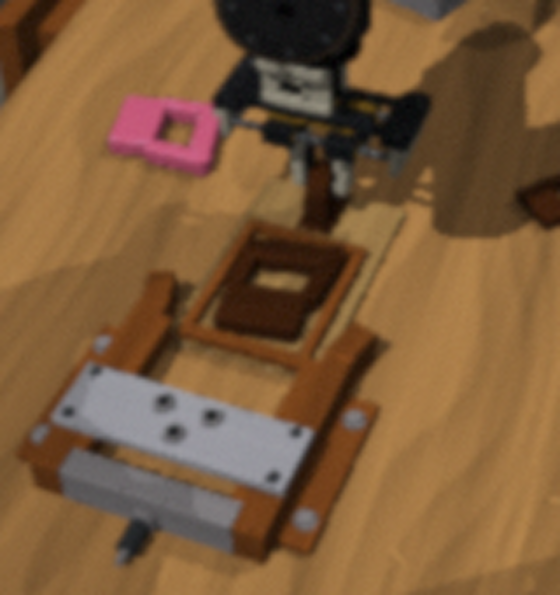

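The tray is entering between the flares and the forces are small. I'll keep going in slow steps.

Call:
{"api": "jog_arm", "payload": {
  "motion": [
    {"dx": 0, "dy": -0.002, "dz": 0, "twist": 0},
    {"dx": 0, "dy": -0.004, "dz": 0, "twist": 0},
    {"dx": 0, "dy": -0.006, "dz": 0, "twist": 0},
    {"dx": 0, "dy": -0.008, "dz": 0, "twist": 0},
    {"dx": 0, "dy": -0.01, "dz": 0, "twist": 0},
    {"dx": 0, "dy": -0.012, "dz": 0, "twist": 0},
    {"dx": 0, "dy": -0.014, "dz": 0, "twist": 0},
    {"dx": 0, "dy": -0.016, "dz": 0, "twist": 0},
    {"dx": 0, "dy": -0.018, "dz": 0, "twist": 0},
    {"dx": 0, "dy": -0.02, "dz": 0, "twist": 0},
    {"dx": 0, "dy": -0.022, "dz": 0, "twist": 0},
    {"dx": 0, "dy": -0.024, "dz": 0, "twist": 0}
  ]
}}

```text
t: 8.22
eef_pos: [0.5483, -0.0451, 0.0332]
ee_rot: [1.174, 1.571, -2.033]
force: [-0.4, -3.5, 1.6]
width: 0.0235
```

```bash
python3 look.py 5
```

```text
8.2167 [ 0.54834316 -0.04514078  0.03317024] [-0.42010044 -3.52711639  1.56983177] [-1.28370203  0.25304052 -0.02602402] 0.023487629285940715
axes x [-0. -0. -1.] y [-0.065 -0.998  0.   ] z [-0.998  0.065  0.   ]
shift [ 0.0002 -0.136   0.0008]
jaw yaw 176.25629136702943 twist 0.056291367029416506 or -179.94370863297058
```

View pics/side5.png

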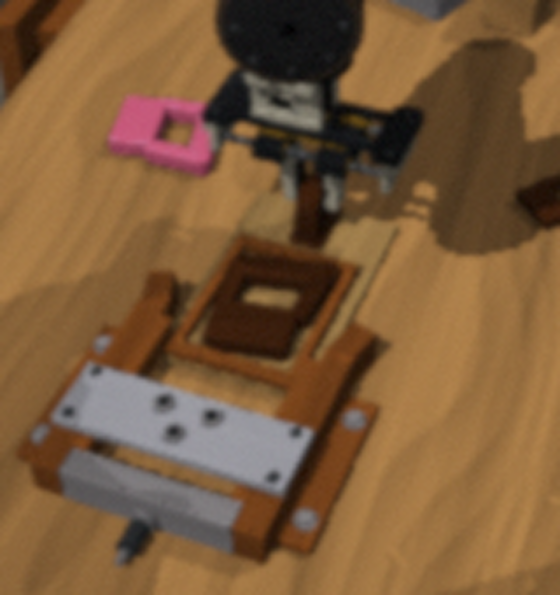

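Call:
{"api": "jog_arm", "payload": {
  "motion": [
    {"dx": 0, "dy": -0.002, "dz": 0, "twist": 0},
    {"dx": 0, "dy": -0.005, "dz": 0, "twist": 0},
    {"dx": 0, "dy": -0.008, "dz": 0, "twist": 0},
    {"dx": 0, "dy": -0.011, "dz": 0, "twist": 0},
    {"dx": 0, "dy": -0.014, "dz": 0, "twist": 0},
    {"dx": 0, "dy": -0.017, "dz": 0, "twist": 0},
    {"dx": 0, "dy": -0.02, "dz": 0, "twist": 0},
    {"dx": 0, "dy": -0.023, "dz": 0, "twist": 0},
    {"dx": 0, "dy": -0.026, "dz": 0, "twist": 0},
    {"dx": 0, "dy": -0.029, "dz": 0, "twist": 0},
    {"dx": 0, "dy": -0.032, "dz": 0, "twist": 0},
    {"dx": 0, "dy": -0.035, "dz": 0, "twist": 0},
    {"dx": 0, "dy": -0.038, "dz": 0, "twist": 0},
    {"dx": 0, "dy": -0.041, "dz": 0, "twist": 0},
    {"dx": 0, "dy": -0.044, "dz": 0, "twist": 0}
  ]
}}

```text
t: 9.52
eef_pos: [0.5512, -0.0012, 0.0332]
ee_rot: [0.699, 1.571, -2.508]
force: [-0.2, -4.3, 1.4]
width: 0.0239
```

```bash
python3 look.py 6
```

```text
9.5167 [ 0.5511991  -0.00117658  0.03315821] [-0.22906384 -4.32053731  1.43982025] [-1.28101433  0.18427542  0.02631785] 0.023943469287061234
axes x [-0. -0. -1.] y [-0.065 -0.998  0.   ] z [-0.998  0.065  0.   ]
shift [ 0.0002 -0.0919  0.0008]
jaw yaw 176.25009821017113 twist 0.05009821017114291 or -179.94990178982886
```

View pics/side6.png

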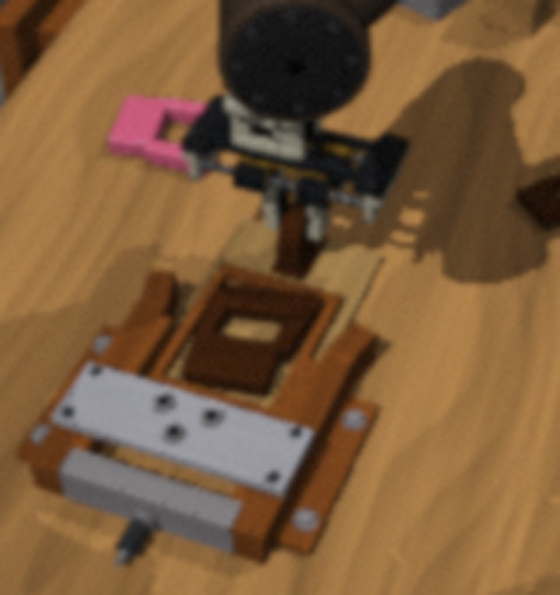

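It's going in freely: lateral force is about 0 and sliding friction about 4 N. The next step stops before the ejector.

Call:
{"api": "jog_arm", "payload": {
  "motion": [
    {"dx": 0, "dy": -0.002, "dz": 0, "twist": 0},
    {"dx": 0, "dy": -0.005, "dz": 0, "twist": 0},
    {"dx": 0, "dy": -0.008, "dz": 0, "twist": 0},
    {"dx": 0, "dy": -0.011, "dz": 0, "twist": 0},
    {"dx": 0, "dy": -0.014, "dz": 0, "twist": 0},
    {"dx": 0, "dy": -0.017, "dz": 0, "twist": 0},
    {"dx": 0, "dy": -0.02, "dz": 0, "twist": 0},
    {"dx": 0, "dy": -0.023, "dz": 0, "twist": 0},
    {"dx": 0, "dy": -0.026, "dz": 0, "twist": 0},
    {"dx": 0, "dy": -0.029, "dz": 0, "twist": 0},
    {"dx": 0, "dy": -0.032, "dz": 0, "twist": 0},
    {"dx": 0, "dy": -0.035, "dz": 0, "twist": 0},
    {"dx": 0, "dy": -0.038, "dz": 0, "twist": 0},
    {"dx": 0, "dy": -0.041, "dz": 0, "twist": 0},
    {"dx": 0, "dy": -0.044, "dz": 0, "twist": 0},
    {"dx": 0, "dy": -0.047, "dz": 0, "twist": 0},
    {"dx": 0, "dy": -0.05, "dz": 0, "twist": 0},
    {"dx": 0, "dy": -0.053, "dz": 0, "twist": 0},
    {"dx": 0, "dy": -0.056, "dz": 0, "twist": 0}
  ]
}}

```text
t: 11.15
eef_pos: [0.5549, 0.0547, 0.0332]
ee_rot: [0.456, 1.571, -2.751]
force: [-0.6, -4.6, 1.7]
width: 0.0238
```

```bash
python3 look.py 7
```

```text
11.15 [0.55485008 0.05471508 0.03316345] [-0.6004229  -4.60344613  1.70961301] [-1.38700404  0.23783365 -0.01678989] 0.023832076581287862
axes x [-0. -0. -1.] y [-0.065 -0.998  0.   ] z [-0.998  0.065  0.   ]
shift [ 0.0002 -0.0359  0.0008]
jaw yaw 176.25015349225959 twist 0.05015349225959653 or -179.9498465077404
```

View pics/side7.png

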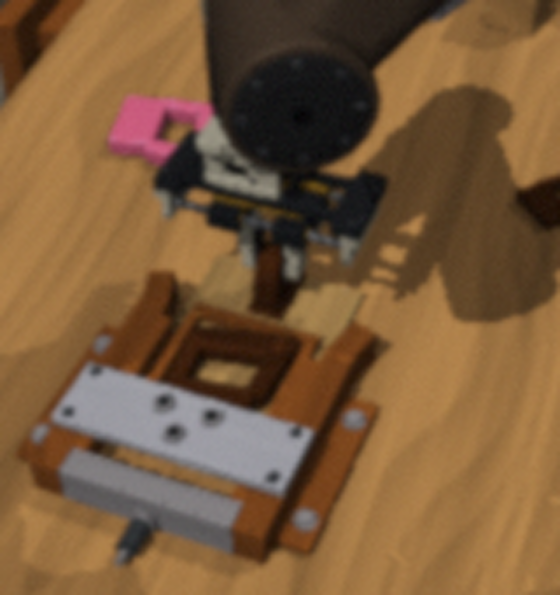

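Call:
{"api": "jog_arm", "payload": {
  "motion": [
    {"dx": 0, "dy": -0.002, "dz": 0, "twist": 0},
    {"dx": 0, "dy": -0.004, "dz": 0, "twist": 0},
    {"dx": 0, "dy": -0.006, "dz": 0, "twist": 0},
    {"dx": 0, "dy": -0.008, "dz": 0, "twist": 0},
    {"dx": 0, "dy": -0.01, "dz": 0, "twist": 0},
    {"dx": 0, "dy": -0.012, "dz": 0, "twist": 0},
    {"dx": 0, "dy": -0.014, "dz": 0, "twist": 0},
    {"dx": 0, "dy": -0.016, "dz": 0, "twist": 0}
  ]
}}

```text
t: 11.87
eef_pos: [0.5559, 0.0706, 0.0331]
ee_rot: [0.68, 1.571, -2.527]
force: [-0.6, -3.9, 2.3]
width: 0.0237
```

Call:
{"api": "jog_arm", "payload": {
  "motion": [
    {"dx": 0, "dy": -0.001, "dz": 0, "twist": 0},
    {"dx": 0, "dy": -0.002, "dz": 0, "twist": 0},
    {"dx": 0, "dy": -0.003, "dz": 0, "twist": 0},
    {"dx": 0, "dy": -0.004, "dz": 0, "twist": 0},
    {"dx": 0, "dy": -0.005, "dz": 0, "twist": 0},
    {"dx": 0, "dy": -0.006, "dz": 0, "twist": 0}
  ]
}}

```text
t: 12.37
eef_pos: [0.5563, 0.0764, 0.0332]
ee_rot: [0.095, 1.571, -3.112]
force: [-0.7, -3.5, 1.5]
width: 0.0235
```

Call:
{"api": "jog_arm", "payload": {
  "motion": [
    {"dx": 0, "dy": -0.001, "dz": 0, "twist": 0},
    {"dx": 0, "dy": -0.002, "dz": 0, "twist": 0},
    {"dx": 0, "dy": -0.003, "dz": 0, "twist": 0},
    {"dx": 0, "dy": -0.004, "dz": 0, "twist": 0}
  ]
}}

```text
t: 12.7
eef_pos: [0.5564, 0.0802, 0.0331]
ee_rot: [1.041, 1.57, -2.166]
force: [0.4, -8.0, 3.6]
width: 0.0238
```

The force has risen to 8 N, so the tray is on the ejector pin, and home should be about 12–14 mm further. I'll move slowly from here.

Call:
{"api": "jog_arm", "payload": {
  "motion": [
    {"dx": 0, "dy": -0.001, "dz": 0, "twist": 0},
    {"dx": 0, "dy": -0.002, "dz": 0, "twist": 0},
    {"dx": 0, "dy": -0.003, "dz": 0, "twist": 0},
    {"dx": 0, "dy": -0.004, "dz": 0, "twist": 0}
  ]
}}

```text
t: 13.03
eef_pos: [0.5562, 0.083, 0.0332]
ee_rot: [0.982, 1.569, -2.226]
force: [0.9, -10.6, 3.7]
width: 0.0237
```

Call:
{"api": "jog_arm", "payload": {
  "motion": [
    {"dx": 0, "dy": -0.001, "dz": 0, "twist": 0},
    {"dx": 0, "dy": -0.002, "dz": 0, "twist": 0},
    {"dx": 0, "dy": -0.003, "dz": 0, "twist": 0},
    {"dx": 0, "dy": -0.004, "dz": 0, "twist": 0}
  ]
}}

```text
t: 13.37
eef_pos: [0.5563, 0.0866, 0.0331]
ee_rot: [0.965, 1.568, -2.243]
force: [-0.9, -13.1, 3.6]
width: 0.0241
```

Call:
{"api": "jog_arm", "payload": {
  "motion": [
    {"dx": 0, "dy": -0.0005, "dz": 0, "twist": 0},
    {"dx": 0, "dy": -0.001, "dz": 0, "twist": 0},
    {"dx": 0, "dy": -0.001, "dz": 0, "twist": 0}
  ]
}}

```text
t: 13.62
eef_pos: [0.5563, 0.0875, 0.0331]
ee_rot: [0.956, 1.568, -2.252]
force: [-0.4, -12.8, 4.1]
width: 0.024
```

Call:
{"api": "jog_arm", "payload": {
  "motion": [
    {"dx": 0, "dy": -0.0005, "dz": 0, "twist": 0},
    {"dx": 0, "dy": -0.001, "dz": 0, "twist": 0},
    {"dx": 0, "dy": -0.001, "dz": 0, "twist": 0}
  ]
}}

```text
t: 13.87
eef_pos: [0.5564, 0.0884, 0.0331]
ee_rot: [0.962, 1.568, -2.246]
force: [-0.6, -12.6, 4.5]
width: 0.0242
```

Call:
{"api": "jog_arm", "payload": {
  "motion": [
    {"dx": 0, "dy": -0.0005, "dz": 0, "twist": 0},
    {"dx": 0, "dy": -0.001, "dz": 0, "twist": 0},
    {"dx": 0, "dy": -0.001, "dz": 0, "twist": 0}
  ]
}}

```text
t: 14.12
eef_pos: [0.5564, 0.0893, 0.0331]
ee_rot: [0.96, 1.568, -2.248]
force: [-0.3, -13.8, 4.8]
width: 0.0239
```

Call:
{"api": "jog_arm", "payload": {
  "motion": [
    {"dx": 0, "dy": -0.0005, "dz": 0, "twist": 0},
    {"dx": 0, "dy": -0.001, "dz": 0, "twist": 0},
    {"dx": 0, "dy": -0.001, "dz": 0, "twist": 0}
  ]
}}

```text
t: 14.37
eef_pos: [0.5564, 0.0902, 0.0331]
ee_rot: [0.961, 1.567, -2.247]
force: [-0.4, -14.9, 5.6]
width: 0.0235
```

Call:
{"api": "jog_arm", "payload": {
  "motion": [
    {"dx": 0, "dy": -0.0005, "dz": 0, "twist": 0},
    {"dx": 0, "dy": -0.001, "dz": 0, "twist": 0},
    {"dx": 0, "dy": -0.001, "dz": 0, "twist": 0}
  ]
}}

```text
t: 14.62
eef_pos: [0.5564, 0.0911, 0.0331]
ee_rot: [0.951, 1.567, -2.256]
force: [0.3, -14.1, 5.2]
width: 0.024
```

Call:
{"api": "jog_arm", "payload": {
  "motion": [
    {"dx": 0, "dy": -0.0005, "dz": 0, "twist": 0},
    {"dx": 0, "dy": -0.001, "dz": 0, "twist": 0},
    {"dx": 0, "dy": -0.001, "dz": 0, "twist": 0}
  ]
}}

```text
t: 14.87
eef_pos: [0.5564, 0.092, 0.0331]
ee_rot: [0.95, 1.567, -2.257]
force: [-0.4, -14.6, 5.9]
width: 0.024
```

```bash
python3 look.py 8
```

```text
14.8667 [0.55643695 0.09201933 0.03312216] [ -0.35328125 -14.56543957   5.87238016] [-5.16926567 -0.06850642 -0.18176888] 0.023989554372194164
axes x [-0.002 -0.003 -1.   ] y [-0.066 -0.998  0.003] z [-0.998  0.066  0.002]
shift [ 0.0001  0.0014 -0.0001]
jaw yaw 176.2046147731951 twist 0.004614773195100952 or -179.9953852268049
```

View pics/side8.png

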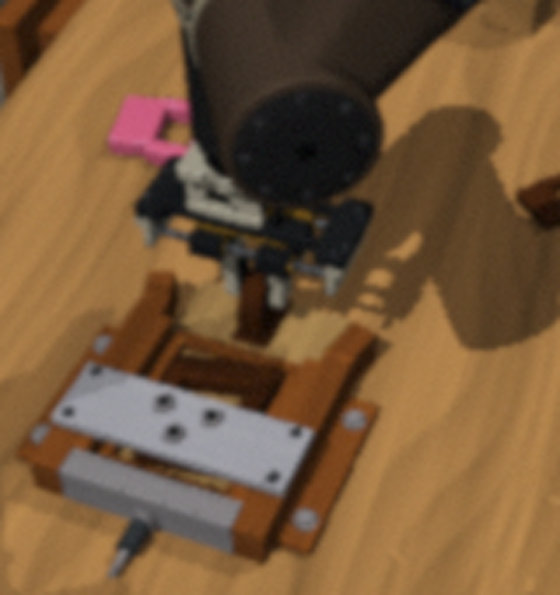

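Call:
{"api": "jog_arm", "payload": {
  "motion": [
    {"dx": 0, "dy": -0.0005, "dz": 0, "twist": 0},
    {"dx": 0, "dy": -0.001, "dz": 0, "twist": 0},
    {"dx": 0, "dy": -0.001, "dz": 0, "twist": 0}
  ]
}}

```text
t: 15.17
eef_pos: [0.5565, 0.0929, 0.0331]
ee_rot: [0.958, 1.567, -2.25]
force: [0.1, -15.3, 5.1]
width: 0.0235
```

Call:
{"api": "jog_arm", "payload": {
  "motion": [
    {"dx": 0, "dy": -0.0005, "dz": 0, "twist": 0},
    {"dx": 0, "dy": -0.001, "dz": 0, "twist": 0},
    {"dx": 0, "dy": -0.001, "dz": 0, "twist": 0}
  ]
}}

```text
t: 15.42
eef_pos: [0.5565, 0.0938, 0.0331]
ee_rot: [0.966, 1.567, -2.242]
force: [-1.4, -15.6, 5.6]
width: 0.0237
```

Call:
{"api": "jog_arm", "payload": {
  "motion": [
    {"dx": 0, "dy": -0.0005, "dz": 0, "twist": 0},
    {"dx": 0, "dy": -0.001, "dz": 0, "twist": 0},
    {"dx": 0, "dy": -0.001, "dz": 0, "twist": 0}
  ]
}}

```text
t: 15.67
eef_pos: [0.5565, 0.0938, 0.0331]
ee_rot: [1.037, 1.566, -2.171]
force: [1.4, -21.4, 5.6]
width: 0.0243
```

The position has stalled at y=0.0938 and the force jumped from 15.6 to 21.4 N, so the tray is on the stop. I'll press slightly more, then settle and verify.

Call:
{"api": "jog_arm", "payload": {
  "motion": [
    {"dx": 0, "dy": -0.0004, "dz": 0, "twist": 0},
    {"dx": 0, "dy": -0.0008, "dz": 0, "twist": 0},
    {"dx": 0, "dy": -0.001, "dz": 0, "twist": 0},
    {"dx": 0, "dy": -0.001, "dz": 0, "twist": 0},
    {"dx": 0, "dy": -0.001, "dz": 0, "twist": 0},
    {"dx": 0, "dy": -0.001, "dz": 0, "twist": 0},
    {"dx": 0, "dy": -0.001, "dz": 0, "twist": 0},
    {"dx": 0, "dy": -0.001, "dz": 0, "twist": 0},
    {"dx": 0, "dy": -0.001, "dz": 0, "twist": 0},
    {"dx": 0, "dy": -0.001, "dz": 0, "twist": 0}
  ]
}}

```text
t: 16.5
eef_pos: [0.5565, 0.0939, 0.0331]
ee_rot: [1.077, 1.564, -2.131]
force: [2.6, -26.1, 5.6]
width: 0.0237
```

```bash
python3 look.py 9; python3 - <<'E'
from h import *
for n in ("top","wrist"):
  cv2.imwrite(f"pics/{n}9.png",arm.grab_frame(n)[:,:,::-1])
s=arm.get_state(); print(s["t"],s["eef_pos"],s["force"])
f=cv2.imread("pics/top9.png");cv2.imwrite("pics/top9z.png",cv2.resize(f[130:250,135:335],None,fx=4,fy=4,interpolation=cv2.INTER_CUBIC))
E
```

```text
16.5 [0.55647106 0.09387244 0.03313622] [  2.63715801 -26.06069376   5.55540251] [-8.93004114 -1.19309723 -0.12723975] 0.023665920023735985
axes x [-0.003 -0.005 -1.   ] y [-0.066 -0.998  0.006] z [-0.998  0.066  0.003]
shift [ 0.0002  0.0033 -0.0001]
jaw yaw 176.18700306576397 twist -0.012996934236014113 or 179.987003065764
16.65 [0.55644655 0.09385915 0.03310179] [  2.26700784 -25.52934988   5.93658866]
```

View pics/side9.png

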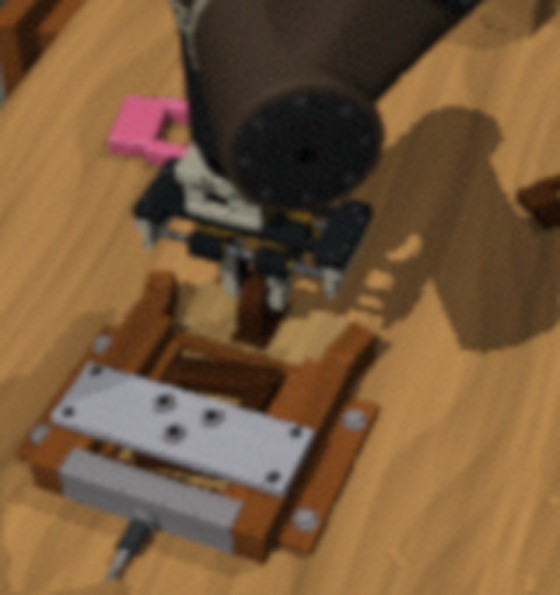

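View pics/top9z.png

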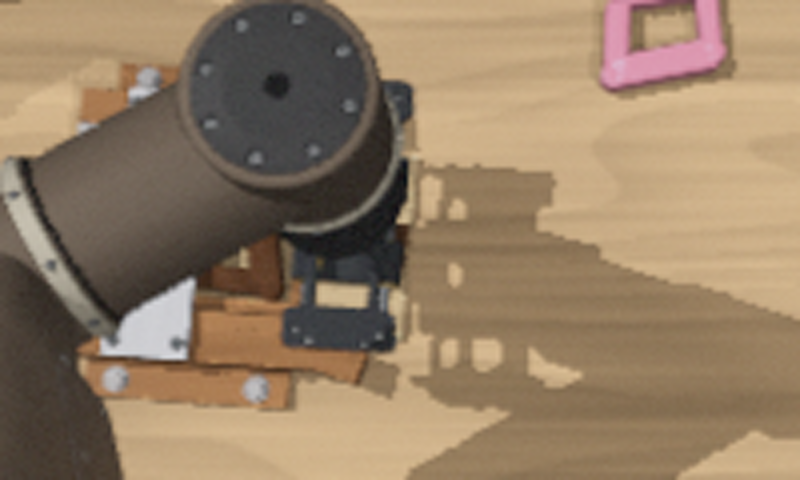

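View pics/wrist9.png

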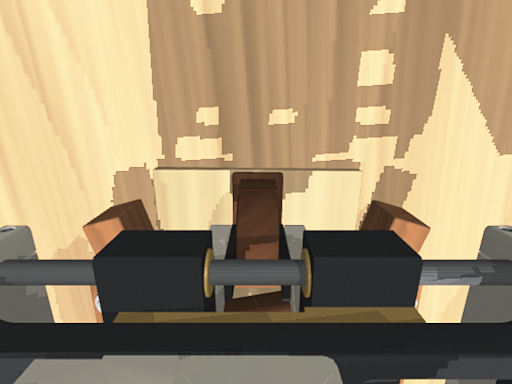

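The tray is seated and the handle hasn't slipped: its rear edge is still at row 168 in the wrist view, and the flares are symmetric about it. The force is steady, so I'm handing in.

```bash
python3 - <<'E'
from h import *
print(arm.job_done()); s=arm.get_state(); print(s["t"],s["eef_pos"],s["force"],s["width"])
E
```

```text
the job is handed in; nothing more can be done
None
the job is handed in; nothing more can be done
```

I handed the job in at about 16.7 s, with the tray still gripped and pressed against the stop. The interface gave no verdict.

**What I did:** I found the tray and jig in the camera images and pinched the push handle at 40 N. I turned the tray about 8° into line with the channel and slid it in slowly against the ejector.

**Last checks:**
- **Seating:** at y = 0.0938 the tool stopped advancing and the push force jumped from 15.6 N to 21.4 N. That is roughly 14–16 mm after first touching the ejector, which fits its 14 mm travel.
- **Force:** I pressed 1 mm further and the push held steady at about 26 N. Allowing about 10 N for the spring and 4 N for friction, I estimate about 11 N on the stop; this was not measured directly.
- **Alignment:** the jaws were within 0.1° of the estimated channel direction. The wrist view showed no slip of the handle in the jaws.
- **Blank and tools:** at the end the blank showed only partly, under the bush plate, and looked in its nest. It lay flat whenever I could see it fully. The arm stayed clear of the mallet, tin and saw.

**Failed or disagreeing:**
- Two move calls were refused as "invalid input" because their rows left out some values; the arm did not move, and I resent them complete.
- The camera estimates of sideways position differed by up to about 4 mm. The tray still entered the channel with almost no sideways force.
- The final stop position was about 3 mm further in than the cameras had predicted, so I relied on the force to find the stop.

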